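# Put the cleaned objectives away on their colour-coded canister bases

## Task

Put the four cleaned microscope objectives away: stand each one upright, thread down, inside the canister base whose rim has the same colour as the objective's ring. Set them down without dropping or tipping any over, and leave the eyepiece and the little amber bottle standing where they are.

Things in the scene. Friction and masses are not known exactly. Their poses are not given: they have to be found in the camera images.
- obj_red_center (a point): loose microscope objective with red ring, upright on its thread: brass thread foot 26 mm across, 5 mm high; black barrel 33 mm across from 5 to 36 mm above its underside; then the red ring on the sloping shoulder and a bright tapered nose; 50 mm tall, 140 g. Point: on its axis, half-way up (25 mm above its underside); z up along it. Grip the barrel with the fingertips 15 mm or more above its underside, to clear the base's rim.
- obj_yellow_center (a point): loose microscope objective with yellow ring, upright on its thread: brass thread foot 26 mm across, 5 mm high; black barrel 33 mm across from 5 to 40 mm above its underside; then the yellow ring on the sloping shoulder and a bright tapered nose; 54 mm tall, 140 g. Point: on its axis, half-way up (27 mm above its underside); z up along it. Grip the barrel with the fingertips 15 mm or more above its underside, to clear the base's rim.
- obj_green_center (a point): loose microscope objective with green ring, upright on its thread: brass thread foot 26 mm across, 5 mm high; black barrel 33 mm across from 5 to 44 mm above its underside; then the green ring on the sloping shoulder and a bright tapered nose; 58 mm tall, 140 g. Point: on its axis, half-way up (29 mm above its underside); z up along it. Grip the barrel with the fingertips 15 mm or more above its underside, to clear the base's rim.
- obj_blue_center (a point): loose microscope objective with blue ring, upright on its thread: brass thread foot 26 mm across, 5 mm high; black barrel 33 mm across from 5 to 48 mm above its underside; then the blue ring on the sloping shoulder and a bright tapered nose; 62 mm tall, 140 g. Point: on its axis, half-way up (31 mm above its underside); z up along it. Grip the barrel with the fingertips 15 mm or more above its underside, to clear the base's rim.
- base_red: canister base for one objective: loose low round cup, 68 mm across, 10 mm high, wall 6 mm thick and all red; open well 56 mm across, its floor a grey pad (rigid) 4 mm above the bench; 120 g. Origin: on its axis, at its underside on the bench; z up. The objective of the same colour belongs here.
- base_yellow: canister base for one objective: loose low round cup, 68 mm across, 10 mm high, wall 6 mm thick and all yellow; open well 56 mm across, its floor a grey pad (rigid) 4 mm above the bench; 120 g. Origin: on its axis, at its underside on the bench; z up. The objective of the same colour belongs here.
- base_green: canister base for one objective: loose low round cup, 68 mm across, 10 mm high, wall 6 mm thick and all green; open well 56 mm across, its floor a grey pad (rigid) 4 mm above the bench; 120 g. Origin: on its axis, at its underside on the bench; z up. The objective of the same colour belongs here.
- base_blue: canister base for one objective: loose low round cup, 68 mm across, 10 mm high, wall 6 mm thick and all blue; open well 56 mm across, its floor a grey pad (rigid) 4 mm above the bench; 120 g. Origin: on its axis, at its underside on the bench; z up. The objective of the same colour belongs here.
- eyepiece_center (a point): bystander: black eyepiece standing on its rubber eyecup, 41 mm across below, with a 30 mm bright metal sleeve upwards, 53 mm tall, no colour ring. This point is on its axis, half-way up (26.5 mm above the bench); z up.
- bottle_center (a point): bystander: small amber dropper bottle of lens cleaner with white collar and dark bulb, 35 mm across, 68 mm tall. This point is on its axis, half-way up (34 mm above the bench); z up.

How it is judged:
By the outcome, as a careful person would: the job done as asked, in the order asked, and still so for the second after the job is handed in, with the robot touching nothing.
It also fails if it takes over 112 s, if anything falls off the work surface, if the arm or the gripper's body presses on something with over 40 N, if the wrist force passes 120 N, or if a joint passes its speed limit or range.

## Robot

A 6-joint arm with a two-finger parallel gripper is mounted at the origin on the work surface. World frame = base frame: x ahead of the robot, y to its left, z up, the work surface at z = 0. Lengths are in mm, angles in rad, forces in N, time in s.
With the tool pointing down it reaches from about 400 to 825 mm from the base axis. Payload 7 kg.
Tool frame: the origin (TCP) lies midway between the tips of the shut fingers; the grasp point (between the pads) lies 19 mm behind it (grasp_offset is the distance from the TCP to the grasp point, in mm); z points along the fingers, y is the line along which they close (so a half turn about z gives the same grasp; the last joint's range is limited). The gripper opens to 88 mm and grips with 3 to 60 N. Pads are 19 mm wide; open, the fingers measure 130 mm over their backs; the gripper's body (78 mm by 193 mm) begins 47 mm behind the grasp point.
Start: joints at [-0.958, 0.359, 0.012, 0, -1.224, -0.288], TCP at [215.378, -639.693, 226.561] pointing down, gripper open.
Joint ranges: [-3.07, 3.07], [-1.43, 2.12], [-1.02, 1.25], [-3.03, 1.67], [-3.05, -0], [-3.03, 3.03]. Speed limits (rad/s): [2.39, 2.39, 3.01, 3.14, 3.14, 3.14].

## Interface

Orientations are given as [roll, pitch, yaw] about the fixed x, y, z axes, in that order (R = Rz(yaw) Ry(pitch) Rx(roll)).
In Python, from cell import read_state, capture, finish_job, grasp_offset gives the robot as it stands.
- The arm moves only by the tool drive_tool, never from a script. Its arguments are lists of equal length, an entry for each row: "offset": the shift along the tool's x, y, z in units of 25 cm (1.0 is 25 cm), a list of three; "twist": the turn, a rotation vector about the tool's x, y, z in units of 2 rad (1.0 is 2 rad), a list of three. A call has 1 to 12 rows; each row shifts and turns the commanded pose from where the row before left it, along the tool's axes as they then stand; what a row does not reach is not made up. A row lasts 1/10 s, in which the tool goes at most 50 mm and 8.59 degrees, less where a joint would pass 70% of its speed; a pose out of reach is approached as far as the arm can. A call with a number of a shift or a turn outside -1 to 1 is refused whole. A call with a gripper value outside its range is refused whole. "gripper" is the closure, from 0 (fully open) to 1 (shut), set as the call begins (left out, the last holds). The fingers move at their own pace and stop on an object; "newtons" is the grip in N (left out, the last holds). Time passes only in rows, so rows that do not move let the fingers close. It gives the time, the measured TCP pose, the force, the opening and the grip force at its end, in the units of the state.
- read_state(): the state, without advancing time (a new reading comes with each control period).
- capture(name): name is "side" or "top" or "wrist"; returns a dict with "image" (480x640x3 uint8, red, green, blue), "K" (3x3 intrinsics, pixels), "pose" (4x4, takes a point from camera to world coordinates); the wrist camera has in their place "mount" (4x4, takes a point from camera to tool coordinates, whose origin is the TCP and whose axes are the flange's). Camera axes: x right, y up, looking along -z (the intrinsics and any distortion apply to the point x, -y, -z); pixel columns grow to the right and rows downward; lengths in mm; the calibration is good to about 2 mm. A picture is of the moment at which its call begins: read the wrist's pose just before it. There is no depth.
- finish_job(): hands the job in; it is judged then, once.
The state is a dict: "time_s": time; "joint_positions": joint angles; "joint_velocities": joint speeds; "joint_torque": joint torques, N m; "eef_pos": TCP position; "ee_rot": TCP orientation; "force": force on the tool from outside, world axes, zero at the start; "wrist_torque": the same for the moment, N m; "finger_gap": finger opening in mm; "grasp_force": force on a finger pad.
Only numpy, scipy, OpenCV 4.12 (cv2) and the standard library are available. Lean on these libraries where they do the work, as an engineer would, in place of code of your own. Each camera call takes 0.05 s, during which the arm holds its last target. There are 200 camera calls.

## Working session

There is one attempt and no reset: what is moved stays moved. The work goes in short steps, Python scripts to look and compute and a tool call to move; the robot and the scene stay as the last step left them, time stands still between calls to the robot, and variables do not carry over. Pictures are saved under pics/ and viewed, at most 14 in all, crops included, and the job is handed in when it is done.

Besides the shell and the picture viewer there is one more tool, called after ">>>" by a JSON object that holds its "api" and its "payload", one argument or row to a line. drive_tool: Moves the arm, as the interface text tells. Shifts and turns lie within -1 to 1; 1 stands for 25 cm of shift or 2 rad of turn. Its arguments: {"type":"object","properties":{"offset":{"type":"array","items":{"type":"array","items":{"type":"number"}}},"twist":{"type":"array","items":{"type":"array","items":{"type":"number"}}},"gripper":{"type":"number"},"newtons":{"type":"number"}},"required":["offset","twist"]}

```bash
mkdir -p pics; ls; python3 - <<'E'
from cell import *
import cv2,pickle,numpy as np
s=read_state();print({k:np.round(v,3) for k,v in s.items()},grasp_offset)
d={}
for n in("top","side"):
    c=capture(n);d[n]=c;print(n,c["K"],np.round(c["pose"],3),[k for k in c])
    cv2.imwrite(f"pics/{n}0.png",c["image"][:,:,::-1])
pickle.dump(d,open("d0.pkl","wb"))
E
```

```text
pics
{'time_s': np.float64(0.0), 'joint_positions': array([-0.958,  0.359,  0.011, -0.   , -1.224, -0.288]), 'joint_velocities': array([-0.   , -0.003, -0.   , -0.   ,  0.   , -0.   ]), 'joint_torque': array([ 0.0000e+00, -5.8272e+01,  2.9306e+01,  6.9970e+00,  7.0000e-03,
       -0.0000e+00]), 'eef_pos': array([ 215.227, -639.28 ,  225.644]), 'ee_rot': array([ 3.14 , -0.   , -2.817]), 'force': array([0.119, 0.233, 0.795]), 'wrist_torque': array([-0.013,  0.045, -0.017]), 'grasp_force': np.float64(0.0), 'finger_gap': np.float64(87.492)} 18.8
top [[486.38037572   0.         316.74278907]
 [  0.         486.38037572 234.20588373]
 [  0.           0.           1.        ]] [[ 4.00000e-03  9.85000e-01 -1.71000e-01  4.03928e+02]
 [-1.00000e+00  8.00000e-03  1.90000e-02  5.46600e+00]
 [ 2.00000e-02  1.71000e-01  9.85000e-01  8.47334e+02]
 [ 0.00000e+00  0.00000e+00  0.00000e+00  1.00000e+00]] ['image', 'K', 'pose']
side [[518.25397524   0.         312.85739127]
 [  0.         518.25397524 247.19272315]
 [  0.           0.           1.        ]] [[ 7.21000e-01  3.49000e-01 -5.99000e-01 -6.49800e+00]
 [-6.93000e-01  3.57000e-01 -6.26000e-01 -5.79599e+02]
 [-5.00000e-03  8.67000e-01  4.99000e-01  4.90354e+02]
 [ 0.00000e+00  0.00000e+00  0.00000e+00  1.00000e+00]] ['image', 'K', 'pose']
```

View pics/top0.png

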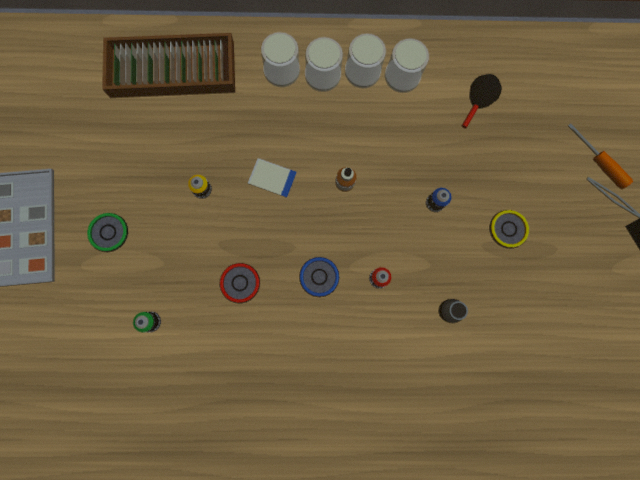

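View pics/side0.png

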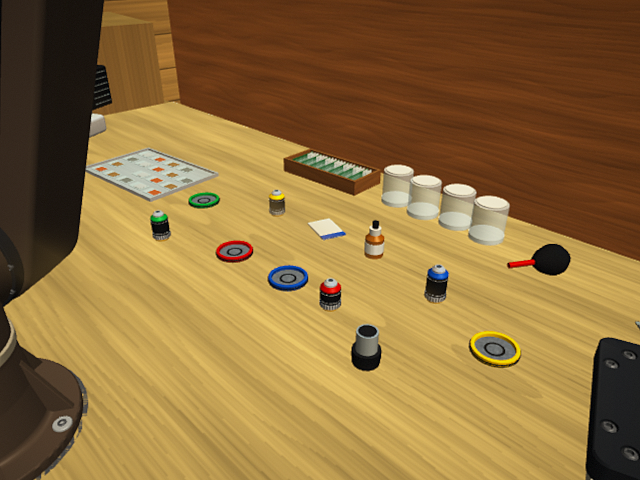

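The top view shows these pixel positions:

| Item | Objective | Base |
|---|---|---|
| Green | (146,321) | (108,232) |
| Yellow | (200,184) | (509,228) |
| Blue | (440,198) | (319,277) |
| Red | (382,277) | (240,283) |

The eyepiece is at (454,310) and the bottle at (346,178). The side view agrees, with everything upright.

```bash
cat > h.py <<'E'
import numpy as np,cv2
def ray(c,uv,P=None):
    P=c["pose"] if P is None else P
    K=c["K"];d=np.array([(uv[0]-K[0,2])/K[0,0],-(uv[1]-K[1,2])/K[1,1],-1.])
    return P[:3,3],P[:3,:3]@d
def plane(c,uv,z,P=None):
    o,d=ray(c,uv,P);return o+d*(z-o[2])/d[2]
def tri(r1,r2):
    A=np.stack([r1[1],-r2[1]],1);t=np.linalg.lstsq(A,r2[0]-r1[0],rcond=None)[0]
    a,b=r1[0]+t[0]*r1[1],r2[0]+t[1]*r2[1];return (a+b)/2,np.linalg.norm(a-b)
H={'red':[(0,6),(174,180)],'yellow':[(24,33)],'green':[(50,80)],'blue':[(105,125)]}
def mask(img,col,smin=150,vmin=60):
    h=cv2.cvtColor(img,cv2.COLOR_RGB2HSV);m=0
    for a,b in H[col]: m=m|cv2.inRange(h,(a,smin,vmin),(b,255,255))
    return m
def blobs(img,col,amin=25,**k):
    n,_,st,ce=cv2.connectedComponentsWithStats(mask(img,col,**k),connectivity=8)
    return [(st[i],ce[i]) for i in range(1,n) if st[i][4]>=amin]
E
python3 - <<'E'
from h import *
import pickle
d=pickle.load(open("d0.pkl","rb"))
for col in H:
    for n in("top","side"):
        print(col,n,[(list(map(int,s)),np.round(c,1).tolist()) for s,c in blobs(d[n]["image"],col)])
E
```

```text
red top [([463, 104, 16, 23, 116], [470.4, 114.9]), ([220, 263, 40, 40, 391], [239.1, 282.4]), ([372, 268, 19, 19, 155], [380.4, 277.1])]
red side [([216, 241, 37, 20, 280], [234.2, 250.3]), ([508, 259, 28, 9, 136], [521.7, 263.0]), ([320, 283, 21, 11, 141], [330.2, 288.7])]
yellow top [([189, 175, 19, 17, 113], [200.6, 183.6]), ([491, 210, 38, 38, 378], [510.0, 228.0])]
yellow side [([272, 194, 12, 6, 44], [277.9, 196.6]), ([471, 331, 50, 32, 362], [495.9, 347.0])]
green top [([88, 213, 39, 38, 331], [106.6, 231.8]), ([134, 312, 20, 20, 142], [145.3, 321.3])]
green side [([189, 192, 30, 16, 170], [203.4, 199.3]), ([151, 214, 16, 8, 76], [158.7, 218.3])]
blue top [([282, 170, 14, 27, 140], [288.5, 183.0]), ([433, 188, 18, 18, 84], [440.1, 198.6]), ([300, 258, 39, 38, 302], [318.8, 276.6])]
blue side [([321, 232, 24, 5, 52], [334.4, 234.3]), ([268, 266, 40, 24, 324], [288.1, 277.0]), ([428, 268, 20, 12, 127], [437.5, 274.9])]
```

```bash
python3 - <<'E'
from h import *
import pickle
d=pickle.load(open("d0.pkl","rb"))
B={'red':[1,0],'yellow':[1,1],'green':[0,0],'blue':[2,1]};O={'red':[2,2],'yellow':[0,0],'green':[1,1],'blue':[1,2]}
bt=dict(red=36,yellow=40,green=44,blue=48)
def cen(s):return (s[0]+(s[2]-1)/2,s[1]+(s[3]-1)/2)
for col in H:
    b={n:blobs(d[n]["image"],col) for n in d}
    for nm,I,z in(("base",B,10),("obj",O,bt[col]+2)):
        t,s=cen(b["top"][I[col][0]][0]),cen(b["side"][I[col][1]][0])
        p=plane(d["top"],t,z);X,e=tri(ray(d["top"],t),ray(d["side"],s))
        print(col,nm,p.round(1),plane(d["side"],s,z).round(1),X.round(1),round(e,1),"r",np.hypot(*p[:2]).round(),"dia",(b["top"][I[col][0]][0][2]*(d["top"]["pose"][2,3]-z)/486).round(1))
print("eyep",plane(d["top"],(458,311),50).round(),"bottle",plane(d["top"],(347,174),66).round())
for z in(0,10):
  print(plane(d["top"],(454,310),z).round())
E
```

```text
red base [464.  121.1  10. ] [458.1 115.8  10. ] [463.6 122.4   5.1] 1.9 r 480.0 dia 68.9
red obj [ 472.6 -117.8   38. ] [ 468.3 -121.1   38. ] [ 472.4 -117.9   34.6] 1.2 r 487.0 dia 31.6
yellow base [ 561.9 -351.1   10. ] [ 560.  -353.8   10. ] [ 562.6 -352.4    7.5] 0.6 r 663.0 dia 65.5
yellow obj [630.4 192.5  42. ] [626.3 187.7  42. ] [631.2 193.4  38.6] 0.4 r 659.0 dia 31.5
green base [550.9 353.   10. ] [543.9 345.3  10. ] [551.2 355.9   4.2] 1.7 r 654.0 dia 67.2
green obj [397.9 268.4  46. ] [394.8 266.7  46. ] [397.1 269.5  44.1] 1.8 r 480.0 dia 33.0
blue base [475.1 -15.   10. ] [468.7 -20.8  10. ] [475.  -14.6   4.4] 1.7 r 475.0 dia 67.2
blue obj [ 608.6 -221.3   50. ] [ 604.4 -222.5   50. ] [ 608.4 -221.1   47.9] 2.0 r 648.0 dia 29.5
eyep [ 417. -241.   50.] bottle [642. -60.  66.]
[ 419. -249.    0.]
[ 419. -246.   10.]
```

>>> {"api": "drive_tool", "payload": {
  "offset": [
    [0,0,0],
    [0,0,0],
    [0,0,0],
    [-0.05,0.1,0],
    [-0.08,0.16,0],
    [-0.08,0.16,0],
    [-0.08,0.16,0],
    [-0.08,0.16,0],
    [-0.08,0.16,0],
    [-0.08,0.16,0],
    [-0.08,0.16,0],
    [-0.08,0.16,0]
  ],
  "twist": [
    [0,0,0.055],
    [0,0,0.055],
    [0,0,0.0523],
    [0,0,0],
    [0,0,0],
    [0,0,0],
    [0,0,0],
    [0,0,0],
    [0,0,0],
    [0,0,0],
    [0,0,0],
    [0,0,0]
  ]
}}

```text
time_s: 1.3
eef_pos: [388.1, -292.9, 226.4]
ee_rot: [3.141, -0.0, -3.142]
force: [1.3, -0.7, -0.4]
finger_gap: 87.6
grasp_force: 0.0
```

>>> {"api": "drive_tool", "payload": {
  "offset": [
    [-0.07,0.15,0],
    [-0.07,0.15,0],
    [-0.07,0.15,0],
    [-0.07,0.15,0],
    [-0.04,0.08,0],
    [-0.018,0.026,0],
    [0,0,0],
    [0,0,0],
    [0,0,0]
  ],
  "twist": [
    [0,0,0],
    [0,0,0],
    [0,0,0],
    [0,0,0],
    [0,0,0],
    [0,0,0],
    [0,0,0],
    [0,0,0],
    [0,0,0]
  ]
}}

```text
time_s: 2.2
eef_pos: [471.7, -119.0, 226.5]
ee_rot: [-3.142, -0.0, 3.141]
force: [0.0, -0.2, 0.5]
finger_gap: 87.6
grasp_force: 0.0
```

```bash
cat >> h.py <<'E'
from scipy.spatial.transform import Rotation as Ro
def wrist(name):
    from cell import read_state,capture
    s=read_state();c=capture("wrist");T=np.eye(4);T[:3,:3]=Ro.from_euler('xyz',s["ee_rot"]).as_matrix();T[:3,3]=s["eef_pos"]
    c["pose"]=T@c["mount"];cv2.imwrite(f"pics/{name}.png",c["image"][:,:,::-1]);return s,c
def report(c,zs):
    for col in H:
        for s,_ in blobs(c["image"],col,amin=150):
            uv=(s[0]+(s[2]-1)/2,s[1]+(s[3]-1)/2);print(col,s.tolist(),[plane(c,uv,z).round(1)[:2].tolist() for z in (10,zs[col])])
BT=dict(red=37,yellow=41,green=45,blue=49)
E
python3 - <<'E'
from h import *
s,c=wrist("w1");print(s["eef_pos"],s["time_s"],c["pose"].round(2));report(c,BT)
E
```

```text
[ 471.71585441 -119.03204007  226.45960903] 2.2 [[ 0.0000e+00 -9.6000e-01 -2.9000e-01  3.9412e+02]
 [ 1.0000e+00  0.0000e+00  0.0000e+00 -1.1852e+02]
 [ 0.0000e+00 -2.9000e-01  9.6000e-01  3.8363e+02]
 [ 0.0000e+00  0.0000e+00  0.0000e+00  1.0000e+00]]
red [502, 174, 64, 60, 1034] [[464.2, 120.6], [459.1, 103.3]]
red [303, 203, 31, 30, 363] [[479.6, -117.4], [473.4, -117.5]]
yellow [93, 259, 59, 37, 485] [[550.9, -348.3], [537.9, -329.2]]
blue [380, 184, 60, 58, 829] [[474.1, -15.6], [465.7, -26.3]]
```

View pics/w1.png

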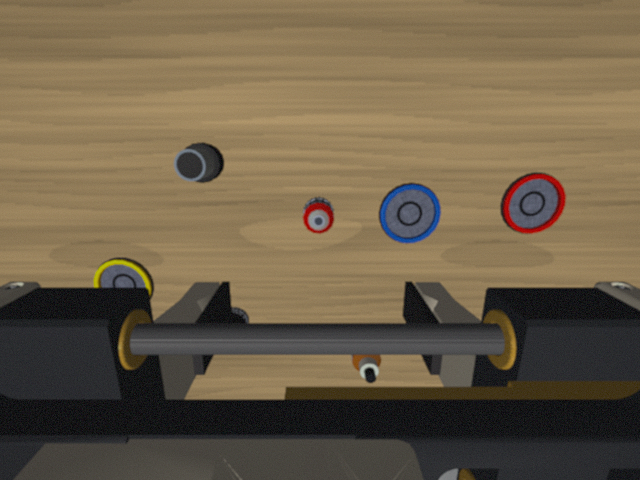

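The wrist view shows the red objective at (318,217), the blue base at (410,212) and the red base at (533,203). They match the top view to within 1 mm, so I'm descending.

>>> {"api": "drive_tool", "payload": {
  "offset": [
    [-0.005,0.005,0.08],
    [0,0,0.14],
    [0,0,0.14],
    [0,0,0.14],
    [0,0,0.14],
    [0,0,0.1],
    [0,0,0.06],
    [0,0,0.038],
    [0,0,0],
    [0,0,0]
  ],
  "twist": [
    [0,0,0],
    [0,0,0],
    [0,0,0],
    [0,0,0],
    [0,0,0],
    [0,0,0],
    [0,0,0],
    [0,0,0],
    [0,0,0],
    [0,0,0]
  ]
}}

```text
time_s: 3.25
eef_pos: [473.9, -117.2, 17.6]
ee_rot: [-3.142, 0.001, 3.141]
force: [0.2, -0.1, 0.2]
finger_gap: 87.8
grasp_force: 0.0
```

>>> {"api": "drive_tool", "payload": {
  "offset": [
    [0,0,0],
    [0,0,0],
    [0,0,0],
    [0,0,0],
    [0,0,0],
    [0,0,0],
    [0,0,0],
    [0,0,0],
    [0,0,0],
    [0,0,0]
  ],
  "twist": [
    [0,0,0],
    [0,0,0],
    [0,0,0],
    [0,0,0],
    [0,0,0],
    [0,0,0],
    [0,0,0],
    [0,0,0],
    [0,0,0],
    [0,0,0]
  ],
  "gripper": 1,
  "newtons": 25
}}

```text
time_s: 4.25
eef_pos: [473.5, -116.9, 17.1]
ee_rot: [3.142, 0.0, -3.141]
force: [0.4, -0.2, 0.4]
finger_gap: 32.2
grasp_force: 25.0
```

>>> {"api": "drive_tool", "payload": {
  "offset": [
    [0,0,-0.03],
    [0,0,-0.08],
    [0,0,-0.08],
    [0,0,-0.05],
    [0.004,0.06,0],
    [0.006,0.13,0],
    [0.006,0.15,0],
    [0.006,0.15,0],
    [0.006,0.15,0],
    [0.006,0.15,0],
    [0.004,0.11,0],
    [0,0.052,0]
  ],
  "twist": [
    [0,0,0],
    [0,0,0],
    [0,0,0],
    [0,0,0],
    [0,0,0],
    [0,0,0],
    [0,0,0],
    [0,0,0],
    [0,0,0],
    [0,0,0],
    [0,0,0],
    [0,0,0]
  ]
}}

```text
time_s: 5.45
eef_pos: [464.0, 123.3, 77.6]
ee_rot: [3.141, 0.001, -3.139]
force: [-0.1, -0.1, -0.7]
finger_gap: 32.5
grasp_force: 25.0
```

>>> {"api": "drive_tool", "payload": {
  "offset": [
    [0,0,0],
    [0,0,0],
    [0,0,0.05],
    [0,0,0.07],
    [0,0,0.05],
    [0,0,0.03],
    [0,0,0.01],
    [0,0,0.006],
    [0,0,0],
    [0,0,0],
    [0,0,0]
  ],
  "twist": [
    [0,0,0],
    [0,0,0],
    [0,0,0],
    [0,0,0],
    [0,0,0],
    [0,0,0],
    [0,0,0],
    [0,0,0],
    [0,0,0],
    [0,0,0],
    [0,0,0]
  ]
}}

```text
time_s: 6.55
eef_pos: [464.2, 121.3, 23.5]
ee_rot: [3.141, 0.001, -3.141]
force: [-0.1, 0.8, -0.3]
finger_gap: 32.3
grasp_force: 25.0
```

>>> {"api": "drive_tool", "payload": {
  "offset": [
    [0,0,0.004],
    [0,0,0.003],
    [0,0,0.003],
    [0,0,0],
    [0,0,0],
    [0,0,0]
  ],
  "twist": [
    [0,0,0],
    [0,0,0],
    [0,0,0],
    [0,0,0],
    [0,0,0],
    [0,0,0]
  ]
}}

```text
time_s: 7.15
eef_pos: [464.1, 121.2, 21.0]
ee_rot: [3.142, 0.0, -3.141]
force: [-1.3, 0.2, 5.4]
finger_gap: 32.5
grasp_force: 25.0
```

>>> {"api": "drive_tool", "payload": {
  "offset": [
    [0,0,0],
    [0,0,0],
    [0,0,0],
    [0,0,0],
    [0,0,0],
    [0,0,0],
    [0,0,0],
    [0,0,-0.04],
    [0,0,-0.1],
    [0,0,-0.12],
    [0,0,-0.15],
    [0,0,-0.15]
  ],
  "twist": [
    [0,0,0],
    [0,0,0],
    [0,0,0],
    [0,0,0],
    [0,0,0],
    [0,0,0],
    [0,0,0],
    [0,0,0],
    [0,0,0],
    [0,0,0],
    [0,0,0],
    [0,0,0]
  ],
  "gripper": 0
}}

```text
time_s: 8.35
eef_pos: [463.6, 120.8, 162.7]
ee_rot: [-3.142, 0.0, -3.141]
force: [1.2, 1.3, -0.6]
finger_gap: 88.0
grasp_force: 0.0
```

>>> {"api": "drive_tool", "payload": {
  "offset": [
    [0.03,0.06,0],
    [0.06,0.13,0],
    [0.06,0.14,0],
    [0.06,0.14,0],
    [0.04,0.09,0],
    [0.014,0.032,0],
    [0,0,0],
    [0,0,0],
    [0,0,0]
  ],
  "twist": [
    [0,0,0],
    [0,0,0],
    [0,0,0],
    [0,0,0],
    [0,0,0],
    [0,0,0],
    [0,0,0],
    [0,0,0],
    [0,0,0]
  ]
}}

```text
time_s: 9.25
eef_pos: [398.2, 268.1, 160.6]
ee_rot: [-3.141, -0.0, 3.141]
force: [-0.1, 0.6, -0.3]
finger_gap: 87.4
grasp_force: 0.0
```

```bash
python3 - <<'E'
from h import *
s,c=wrist("w2");print(s["eef_pos"],s["time_s"]);report(c,BT)
E
```

```text
[398.19799893 268.1121168  160.6345666 ] 9.25
red [136, 258, 66, 30, 525] [[445.3, 125.0], [434.3, 137.6]]
red [148, 288, 24, 25, 290] [[474.5, 112.4], [461.0, 126.1]]
green [301, 217, 37, 37, 511] [[407.8, 270.5], [397.9, 270.3]]
green [367, 355, 21, 32, 189] [[557.3, 332.0], [530.3, 324.8]]
green [402, 365, 28, 22, 170] [[563.6, 373.4], [536.0, 361.5]]
blue [3, 269, 59, 19, 357] [[450.8, -8.3], [434.3, 26.8]]
```

View pics/w2.png

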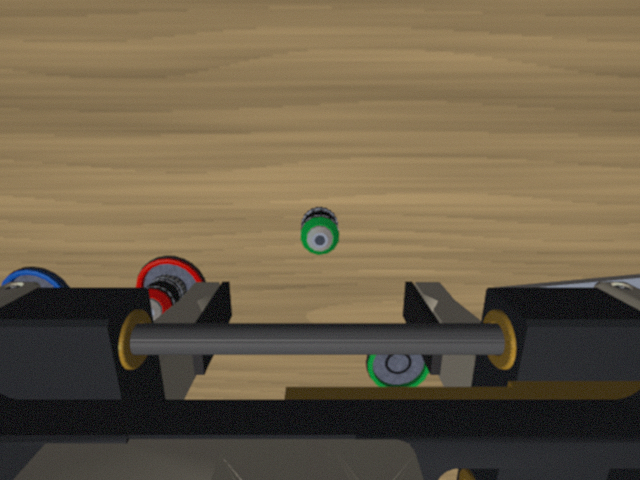

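Red stands upright in its base at (160,295). Green is at (320,235), directly below the tool.

>>> {"api": "drive_tool", "payload": {
  "offset": [
    [0,0.008,0.06],
    [0,0,0.12],
    [0,0,0.14],
    [0,0,0.12],
    [0,0,0.08],
    [0,0,0.046],
    [0,0,0],
    [0,0,0]
  ],
  "twist": [
    [0,0,0],
    [0,0,0],
    [0,0,0],
    [0,0,0],
    [0,0,0],
    [0,0,0],
    [0,0,0],
    [0,0,0]
  ]
}}

```text
time_s: 10.1
eef_pos: [398.4, 270.7, 19.3]
ee_rot: [-3.141, -0.0, 3.141]
force: [0.3, 0.4, 0.5]
finger_gap: 87.7
grasp_force: 0.0
```

>>> {"api": "drive_tool", "payload": {
  "offset": [
    [0,0,0],
    [0,0,0],
    [0,0,0],
    [0,0,0],
    [0,0,0],
    [0,0,0],
    [0,0,0],
    [0,0,0],
    [0,0,0],
    [0,0,0]
  ],
  "twist": [
    [0,0,0],
    [0,0,0],
    [0,0,0],
    [0,0,0],
    [0,0,0],
    [0,0,0],
    [0,0,0],
    [0,0,0],
    [0,0,0],
    [0,0,0]
  ],
  "gripper": 1
}}

```text
time_s: 11.1
eef_pos: [397.9, 271.1, 19.1]
ee_rot: [-3.142, -0.0, -3.141]
force: [-0.5, -0.4, -0.1]
finger_gap: 32.4
grasp_force: 25.0
```

>>> {"api": "drive_tool", "payload": {
  "offset": [
    [0,0,-0.03],
    [0,0,-0.08],
    [0,0,-0.08],
    [0,0,-0.05],
    [-0.06,0.032,0],
    [-0.11,0.06,0],
    [-0.13,0.07,0],
    [-0.13,0.07,0],
    [-0.11,0.06,0],
    [-0.05,0.028,0],
    [-0.022,0.012,0],
    [0,0,0]
  ],
  "twist": [
    [0,0,0],
    [0,0,0],
    [0,0,0],
    [0,0,0],
    [0,0,0],
    [0,0,0],
    [0,0,0],
    [0,0,0],
    [0,0,0],
    [0,0,0],
    [0,0,0],
    [0,0,0]
  ]
}}

```text
time_s: 12.3
eef_pos: [551.0, 354.0, 78.8]
ee_rot: [-3.141, -0.001, 3.141]
force: [-0.3, -1.1, -1.6]
finger_gap: 32.4
grasp_force: 25.0
```

>>> {"api": "drive_tool", "payload": {
  "offset": [
    [0,0,0],
    [0,0,0.05],
    [0,0,0.07],
    [0,0,0.05],
    [0,0,0.03],
    [0,0,0.01],
    [0,0,0.008],
    [0,0,0.004],
    [0,0,0],
    [0,0,0],
    [0,0,0]
  ],
  "twist": [
    [0,0,0],
    [0,0,0],
    [0,0,0],
    [0,0,0],
    [0,0,0],
    [0,0,0],
    [0,0,0],
    [0,0,0],
    [0,0,0],
    [0,0,0],
    [0,0,0]
  ]
}}

```text
time_s: 13.4
eef_pos: [551.1, 354.2, 23.9]
ee_rot: [3.141, 0.0, -3.141]
force: [-0.1, -0.3, -1.6]
finger_gap: 32.7
grasp_force: 25.0
```

>>> {"api": "drive_tool", "payload": {
  "offset": [
    [0,0,0.003],
    [0,0,0.001],
    [0,0,0],
    [0,0,0],
    [0,0,0]
  ],
  "twist": [
    [0,0,0],
    [0,0,0],
    [0,0,0],
    [0,0,0],
    [0,0,0]
  ]
}}

```text
time_s: 13.9
eef_pos: [551.1, 354.3, 23.1]
ee_rot: [3.141, 0.0, -3.141]
force: [-0.6, -1.2, 6.3]
finger_gap: 32.3
grasp_force: 25.0
```

>>> {"api": "drive_tool", "payload": {
  "offset": [
    [0,0,0],
    [0,0,0],
    [0,0,0],
    [0,0,0],
    [0,0,0],
    [0,0,0],
    [0,0,0],
    [0,0,-0.04],
    [0,0,-0.1],
    [0,0,-0.12],
    [0,0,-0.15],
    [0,0,-0.15]
  ],
  "twist": [
    [0,0,0],
    [0,0,0],
    [0,0,0],
    [0,0,0],
    [0,0,0],
    [0,0,0],
    [0,0,0],
    [0,0,0],
    [0,0,0],
    [0,0,0],
    [0,0,0],
    [0,0,0]
  ],
  "gripper": 0
}}

```text
time_s: 15.1
eef_pos: [550.8, 353.9, 164.6]
ee_rot: [-3.141, 0.0, -3.141]
force: [1.0, 0.3, 0.7]
finger_gap: 87.5
grasp_force: 0.0
```

>>> {"api": "drive_tool", "payload": {
  "offset": [
    [-0.03,-0.06,0],
    [-0.07,-0.14,0],
    [-0.07,-0.14,0],
    [-0.07,-0.14,0],
    [-0.05,-0.1,0],
    [-0.03,-0.064,0],
    [0,0,0],
    [0,0,0],
    [0,0,0]
  ],
  "twist": [
    [0,0,0],
    [0,0,0],
    [0,0,0],
    [0,0,0],
    [0,0,0],
    [0,0,0],
    [0,0,0],
    [0,0,0],
    [0,0,0]
  ]
}}

```text
time_s: 16.0
eef_pos: [630.7, 194.0, 162.7]
ee_rot: [3.141, 0.0, -3.141]
force: [-0.8, -0.2, 1.0]
finger_gap: 87.7
grasp_force: 0.0
```

```bash
python3 - <<'E'
from h import *
s,c=wrist("w3");print(s["eef_pos"],s["time_s"]);report(c,BT)
E
```

```text
[630.68579517 193.97808152 162.71997632] 16.0
red [186, 0, 85, 70, 2019] [[474.2, 123.3], [481.1, 129.5]]
yellow [298, 215, 35, 37, 375] [[639.0, 192.7], [630.4, 192.8]]
green [462, 96, 87, 80, 1948] [[551.4, 357.2], [551.6, 338.8]]
blue [17, 0, 86, 85, 1754] [[479.6, -12.7], [488.9, 13.4]]
blue [149, 211, 20, 49, 505] [[641.0, 45.4], [629.9, 64.2]]
```

View pics/w3.png

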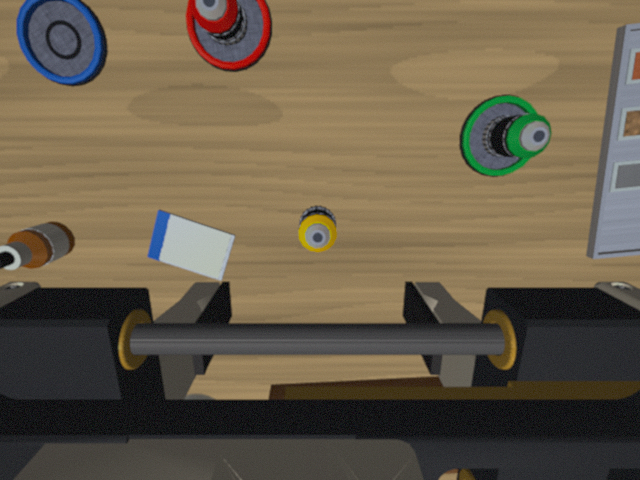

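Red (top) and green (505,135) stand upright inside their bases. Yellow is at (317,233), which casts to (630.4, 192.8).

>>> {"api": "drive_tool", "payload": {
  "offset": [
    [0,-0.005,0.06],
    [0,0,0.12],
    [0,0,0.14],
    [0,0,0.13],
    [0,0,0.08],
    [0,0,0.047],
    [0,0,0],
    [0,0,0]
  ],
  "twist": [
    [0,0,0],
    [0,0,0],
    [0,0,0],
    [0,0,0],
    [0,0,0],
    [0,0,0],
    [0,0,0],
    [0,0,0]
  ]
}}

```text
time_s: 16.85
eef_pos: [631.4, 192.6, 19.1]
ee_rot: [3.141, 0.001, -3.14]
force: [-0.4, -1.5, -0.3]
finger_gap: 88.0
grasp_force: 0.0
```

>>> {"api": "drive_tool", "payload": {
  "offset": [
    [0,0,0],
    [0,0,0],
    [0,0,0],
    [0,0,0],
    [0,0,0],
    [0,0,0],
    [0,0,0],
    [0,0,0],
    [0,0,0],
    [0,0,0]
  ],
  "twist": [
    [0,0,0],
    [0,0,0],
    [0,0,0],
    [0,0,0],
    [0,0,0],
    [0,0,0],
    [0,0,0],
    [0,0,0],
    [0,0,0],
    [0,0,0]
  ],
  "gripper": 1
}}

```text
time_s: 17.85
eef_pos: [631.0, 192.0, 18.3]
ee_rot: [3.142, 0.0, -3.141]
force: [0.8, 1.1, 0.5]
finger_gap: 32.4
grasp_force: 25.0
```

>>> {"api": "drive_tool", "payload": {
  "offset": [
    [0,0,-0.04],
    [0,0,-0.1],
    [0,0,-0.12],
    [0,0,-0.12],
    [0,0,-0.07],
    [0,0,-0.03],
    [0.006,-0.05,0],
    [0.015,-0.11,0],
    [0.019,-0.15,0],
    [0.019,-0.15,0],
    [0.019,-0.15,0],
    [0.019,-0.15,0]
  ],
  "twist": [
    [0,0,0],
    [0,0,0],
    [0,0,0],
    [0,0,0],
    [0,0,0],
    [0,0,0],
    [0,0,0],
    [0,0,0],
    [0,0,0],
    [0,0,0],
    [0,0,0],
    [0,0,0]
  ]
}}

```text
time_s: 19.05
eef_pos: [605.2, -0.2, 137.0]
ee_rot: [-3.141, -0.002, -3.142]
force: [0.7, 0.6, -1.7]
finger_gap: 32.3
grasp_force: 25.0
```

>>> {"api": "drive_tool", "payload": {
  "offset": [
    [0.019,-0.15,0],
    [0.019,-0.15,0],
    [0.019,-0.15,0],
    [0.019,-0.15,0],
    [0.019,-0.15,0],
    [0.019,-0.15,0],
    [0.019,-0.15,0],
    [0.019,-0.15,0],
    [0.016,-0.12,0],
    [0.011,-0.094,0],
    [0,0,0],
    [0,0,0]
  ],
  "twist": [
    [0,0,0],
    [0,0,0],
    [0,0,0],
    [0,0,0],
    [0,0,0],
    [0,0,0],
    [0,0,0],
    [0,0,0],
    [0,0,0],
    [0,0,0],
    [0,0,0],
    [0,0,0]
  ]
}}

```text
time_s: 20.25
eef_pos: [560.6, -352.1, 136.8]
ee_rot: [3.14, -0.002, 3.14]
force: [0.1, 0.4, -1.7]
finger_gap: 32.7
grasp_force: 25.0
```

```bash
python3 - <<'E'
from h import *
s,c=wrist("w4");print(s["eef_pos"],s["time_s"]);report(c,BT)
E
```

```text
[ 560.60838997 -352.05466079  136.76836665] 20.25
yellow [278, 196, 78, 69, 1279] [[558.7, -351.8], [550.5, -351.8]]
yellow [279, 285, 67, 39, 848] [[628.9, -356.1], [613.0, -355.7]]
```

View pics/w4.png

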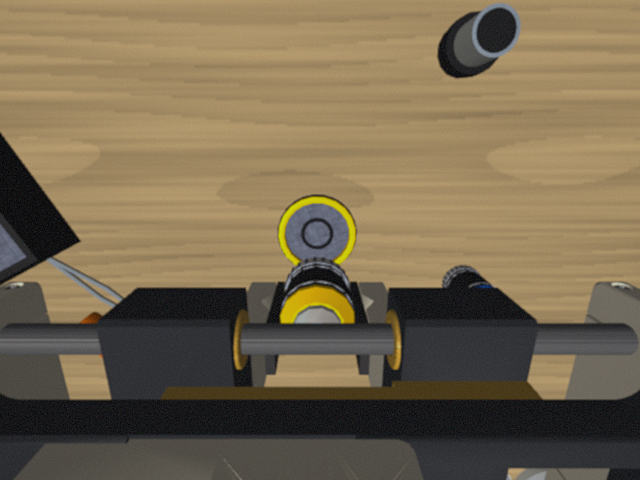

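The yellow base is at (317,232), about (562,-352), matching the earlier estimate. The eyepiece at (480,40) and blue at (465,280) are both clear, so I'm lowering.

>>> {"api": "drive_tool", "payload": {
  "offset": [
    [-0.005,0,0.04],
    [0,0,0.09],
    [0,0,0.11],
    [0,0,0.1],
    [0,0,0.06],
    [0,0,0.03],
    [0,0,0.012],
    [0,0,0.008],
    [0,0,0],
    [0,0,0],
    [0,0,0]
  ],
  "twist": [
    [0,0,0],
    [0,0,0],
    [0,0,0],
    [0,0,0],
    [0,0,0],
    [0,0,0],
    [0,0,0],
    [0,0,0],
    [0,0,0],
    [0,0,0],
    [0,0,0]
  ]
}}

```text
time_s: 21.4
eef_pos: [563.7, -351.8, 26.6]
ee_rot: [-3.141, 0.001, -3.141]
force: [-0.3, -0.6, -0.7]
finger_gap: 32.1
grasp_force: 25.0
```

>>> {"api": "drive_tool", "payload": {
  "offset": [
    [0,0,0.006],
    [0,0,0.005],
    [0,0,0.003],
    [0,0,0],
    [0,0,0],
    [0,0,0]
  ],
  "twist": [
    [0,0,0],
    [0,0,0],
    [0,0,0],
    [0,0,0],
    [0,0,0],
    [0,0,0]
  ]
}}

```text
time_s: 22.0
eef_pos: [563.3, -351.6, 22.3]
ee_rot: [-3.142, -0.0, -3.141]
force: [-0.7, 0.3, -0.6]
finger_gap: 32.2
grasp_force: 25.0
```

>>> {"api": "drive_tool", "payload": {
  "offset": [
    [0,0,0.003],
    [0,0,0],
    [0,0,0],
    [0,0,0]
  ],
  "twist": [
    [0,0,0],
    [0,0,0],
    [0,0,0],
    [0,0,0]
  ]
}}

```text
time_s: 22.4
eef_pos: [563.4, -351.7, 22.3]
ee_rot: [-3.141, 0.0, -3.141]
force: [-1.5, 1.9, 6.0]
finger_gap: 32.3
grasp_force: 25.0
```

>>> {"api": "drive_tool", "payload": {
  "offset": [
    [0,0,0],
    [0,0,0],
    [0,0,0],
    [0,0,0],
    [0,0,0],
    [0,0,0],
    [0,0,0],
    [0,0,-0.04],
    [0,0,-0.1],
    [0,0,-0.12],
    [0,0,-0.15],
    [0,0,-0.15]
  ],
  "twist": [
    [0,0,0],
    [0,0,0],
    [0,0,0],
    [0,0,0],
    [0,0,0],
    [0,0,0],
    [0,0,0],
    [0,0,0],
    [0,0,0],
    [0,0,0],
    [0,0,0],
    [0,0,0]
  ],
  "gripper": 0
}}

```text
time_s: 23.6
eef_pos: [563.1, -351.6, 163.6]
ee_rot: [-3.141, -0.0, -3.141]
force: [1.4, -0.4, -0.4]
finger_gap: 87.7
grasp_force: 0.0
```

>>> {"api": "drive_tool", "payload": {
  "offset": [
    [-0.02,0.06,0],
    [-0.05,0.14,0],
    [-0.05,0.15,0],
    [-0.04,0.11,0],
    [-0.02,0.063,0],
    [0,0,0],
    [0,0,0],
    [0,0,0]
  ],
  "twist": [
    [0,0,0],
    [0,0,0],
    [0,0,0],
    [0,0,0],
    [0,0,0],
    [0,0,0],
    [0,0,0],
    [0,0,0]
  ]
}}

```text
time_s: 24.4
eef_pos: [608.0, -221.6, 161.7]
ee_rot: [-3.141, -0.0, 3.141]
force: [-1.1, -0.5, -0.3]
finger_gap: 87.1
grasp_force: 0.0
```

```bash
python3 - <<'E'
from h import *
s,c=wrist("w5");print(s["eef_pos"],s["time_s"]);report(c,BT)
E
```

```text
[ 607.99789343 -221.61101301  161.68227676] 24.4
red [240, 360, 30, 40, 388] [[779.1, -288.4], [757.4, -282.5]]
yellow [132, 137, 79, 77, 1580] [[562.2, -351.1], [559.0, -338.1]]
blue [525, 23, 85, 90, 2093] [[475.8, -16.6], [482.7, -42.4]]
blue [299, 218, 38, 39, 551] [[619.9, -220.6], [608.6, -220.7]]
blue [566, 235, 37, 46, 564] [[640.6, 34.3], [626.6, 2.1]]
```

View pics/w5.png

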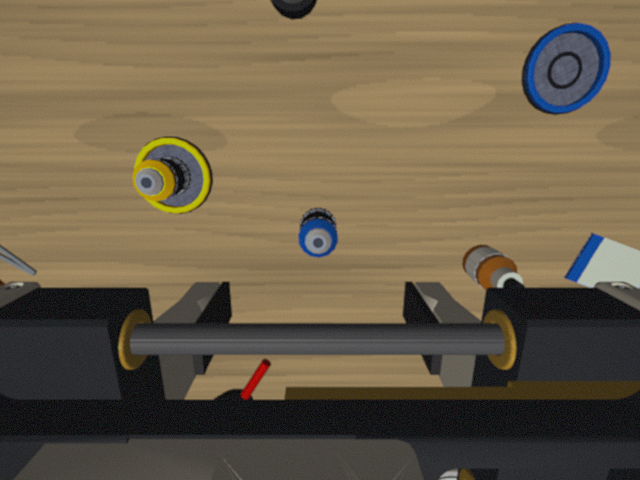

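Yellow stands in its base at (172,175). Blue is at (318,238), which casts to (608.5,-220.7).

>>> {"api": "drive_tool", "payload": {
  "offset": [
    [-0.002,0.003,0.06],
    [0,0,0.12],
    [0,0,0.14],
    [0,0,0.12],
    [0,0,0.08],
    [0,0,0.045],
    [0,0,0],
    [0,0,0]
  ],
  "twist": [
    [0,0,0],
    [0,0,0],
    [0,0,0],
    [0,0,0],
    [0,0,0],
    [0,0,0],
    [0,0,0],
    [0,0,0]
  ]
}}

```text
time_s: 25.25
eef_pos: [609.3, -220.7, 21.1]
ee_rot: [-3.141, 0.001, 3.141]
force: [0.1, 0.1, 0.7]
finger_gap: 87.9
grasp_force: 0.0
```

>>> {"api": "drive_tool", "payload": {
  "offset": [
    [0,0,0],
    [0,0,0],
    [0,0,0],
    [0,0,0],
    [0,0,0],
    [0,0,0],
    [0,0,0],
    [0,0,0],
    [0,0,0],
    [0,0,0]
  ],
  "twist": [
    [0,0,0],
    [0,0,0],
    [0,0,0],
    [0,0,0],
    [0,0,0],
    [0,0,0],
    [0,0,0],
    [0,0,0],
    [0,0,0],
    [0,0,0]
  ],
  "gripper": 1
}}

```text
time_s: 26.25
eef_pos: [608.8, -220.1, 20.3]
ee_rot: [-3.142, -0.0, -3.141]
force: [-0.4, 0.1, 0.3]
finger_gap: 32.9
grasp_force: 25.0
```

>>> {"api": "drive_tool", "payload": {
  "offset": [
    [0,0,-0.04],
    [0,0,-0.1],
    [0,0,-0.12],
    [0,0,-0.1],
    [0,0,-0.04],
    [0.05,0.077,0],
    [0.09,0.138,0],
    [0.09,0.138,0],
    [0.09,0.138,0],
    [0.09,0.138,0],
    [0.08,0.122,0],
    [0.045,0.069,0]
  ],
  "twist": [
    [0,0,0],
    [0,0,0],
    [0,0,0],
    [0,0,0],
    [0,0,0],
    [0,0,0],
    [0,0,0],
    [0,0,0],
    [0,0,0],
    [0,0,0],
    [0,0,0],
    [0,0,0]
  ]
}}

```text
time_s: 27.45
eef_pos: [472.9, -13.7, 120.0]
ee_rot: [3.141, -0.001, -3.141]
force: [0.3, 0.2, -0.6]
finger_gap: 32.4
grasp_force: 25.0
```

>>> {"api": "drive_tool", "payload": {
  "offset": [
    [0,0,0],
    [0,0,0],
    [0,0,0.04],
    [0,0,0.08],
    [0,0,0.1],
    [0,0,0.08],
    [0,0,0.04],
    [0,0,0.02],
    [0,0,0.01],
    [0,0,0],
    [0,0,0],
    [0,0,0]
  ],
  "twist": [
    [0,0,0],
    [0,0,0],
    [0,0,0],
    [0,0,0],
    [0,0,0],
    [0,0,0],
    [0,0,0],
    [0,0,0],
    [0,0,0],
    [0,0,0],
    [0,0,0],
    [0,0,0]
  ]
}}

```text
time_s: 28.65
eef_pos: [475.5, -15.0, 28.5]
ee_rot: [3.141, 0.001, -3.141]
force: [1.1, 0.5, -1.7]
finger_gap: 32.5
grasp_force: 25.0
```

>>> {"api": "drive_tool", "payload": {
  "offset": [
    [0,0,0.006],
    [0,0,0.005],
    [0,0,0.003],
    [0,0,0.003],
    [0,0,0],
    [0,0,0],
    [0,0,0]
  ],
  "twist": [
    [0,0,0],
    [0,0,0],
    [0,0,0],
    [0,0,0],
    [0,0,0],
    [0,0,0],
    [0,0,0]
  ]
}}

```text
time_s: 29.35
eef_pos: [475.1, -15.1, 24.2]
ee_rot: [-3.142, 0.0, -3.141]
force: [-3.4, 0.5, 8.7]
finger_gap: 32.6
grasp_force: 25.0
```

Contact is confirmed, so I'm releasing, rising and moving out of view.

>>> {"api": "drive_tool", "payload": {
  "offset": [
    [0,0,0],
    [0,0,0],
    [0,0,0],
    [0,0,0],
    [0,0,0],
    [0,0,0],
    [0,0,0],
    [0,0,-0.04],
    [0,0,-0.1],
    [0,0,-0.15],
    [0,0,-0.18],
    [0,0,-0.18]
  ],
  "twist": [
    [0,0,0],
    [0,0,0],
    [0,0,0],
    [0,0,0],
    [0,0,0],
    [0,0,0],
    [0,0,0],
    [0,0,0],
    [0,0,0],
    [0,0,0],
    [0,0,0],
    [0,0,0]
  ],
  "gripper": 0
}}

```text
time_s: 30.55
eef_pos: [474.5, -15.4, 188.5]
ee_rot: [-3.141, 0.0, -3.141]
force: [1.1, 0.8, -0.5]
finger_gap: 87.7
grasp_force: 0.0
```

>>> {"api": "drive_tool", "payload": {
  "offset": [
    [0,-0.1,0],
    [0,-0.18,0],
    [0,-0.18,0],
    [0,-0.18,0],
    [0,-0.18,0],
    [0,-0.18,0],
    [0,-0.18,0],
    [0,-0.18,0],
    [0,-0.18,0],
    [0,-0.18,0],
    [0,-0.1,0],
    [0,0,0]
  ],
  "twist": [
    [0,0,0],
    [0,0,0],
    [0,0,0],
    [0,0,0],
    [0,0,0],
    [0,0,0],
    [0,0,0],
    [0,0,0],
    [0,0,0],
    [0,0,0],
    [0,0,0],
    [0,0,0]
  ]
}}

```text
time_s: 31.75
eef_pos: [474.1, -473.2, 185.8]
ee_rot: [-3.142, -0.001, 3.139]
force: [-1.3, 0.4, -0.4]
finger_gap: 87.8
grasp_force: 0.0
```

```bash
python3 - <<'E'
from h import *
from cell import *
a=capture("top")["image"];b=capture("side")["image"]
cv2.imwrite("pics/end.png",cv2.resize(np.vstack([a[130:370],b[120:400]]),None,fx=1.1,fy=1.1)[:,:,::-1])
print(read_state()["eef_pos"])
E
```

```text
[ 474.51123996 -470.5179451   186.09170553]
```

View pics/end.png

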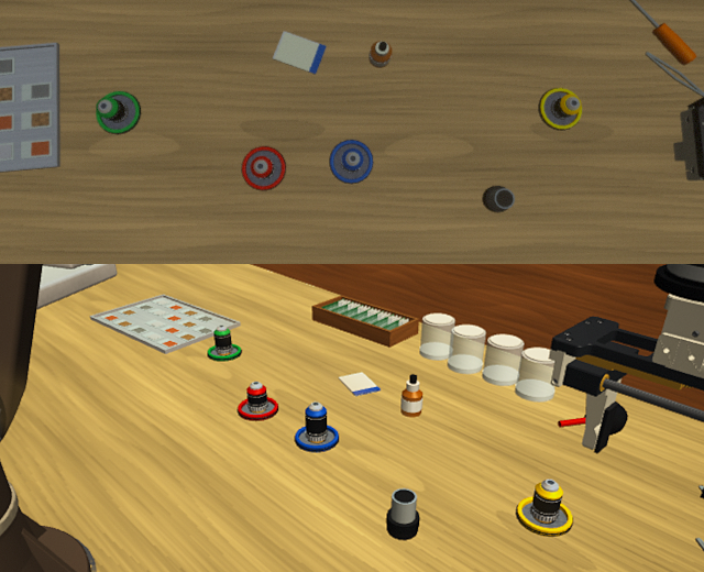

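All four stand upright in the bases of their own colour. In the combined image they are at green (118,112), red (263,167), blue (351,160) and yellow (560,108). The eyepiece and bottle have not moved.

```bash
python3 -c "
from cell import *
print(finish_job())"
```

```text
the job is handed in; nothing more can be done
None
```

All four objectives stand upright in their matching bases, the eyepiece and bottle are untouched, and the job was handed in at about 32 s (no verdict was returned).

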